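# Find the trimmer's loose hold-down bolt and hold its cap open

## Task

One of the three capped bolts in the row on the card trimmer's steel flange has worked loose. Go along the row from the robot's left to its right and tap each cap with a firm downward push of the fingers to feel which bolt gives; then lift open the hinged cap of the loose one only, well past half-way to upright, and finish still holding it open in the fingers, as it snaps shut by itself and a colleague needs both hands for the spanner. Leave the other two caps shut and the things on the table where they are.

Things in the scene. Friction and masses are not known exactly. Their poses are not given: they have to be found in the camera images.
- trimmer: Card trimmer fixed to the table. Origin: table level, mid bolt flange; x across the bed away from the robot, y along the flange to the robot's left (yaw within 17 deg). Steel flange 80 x 350 mm, top at z = 12 mm; bolts on it at x = 0, y = 120, 0, -120 mm. White bed 24 mm high, x = 43 to 338 mm, 460 mm wide; rail at x = 290 mm, its cutter head up to 100 mm high.
- bolt_k: One of three hold-down bolts, alike to look at; which stands left, middle or right changes. Origin: bolt axis, at the flange (12 mm up). x points to its cap's hinge, away from the robot; y along the row. Bush and cup, 36 mm across, to z = 26 mm, cap on top. A tight bolt gives nothing when pushed down; the loose one (0.2 mm proud, unseen) sinks 5 mm at 6 N (starts at 2 N) and springs back.
- bolt_m: One of three hold-down bolts, alike to look at; which stands left, middle or right changes. Origin: bolt axis, at the flange (12 mm up). x points to its cap's hinge, away from the robot; y along the row. Bush and cup, 36 mm across, to z = 26 mm, cap on top. A tight bolt gives nothing when pushed down; the loose one (0.2 mm proud, unseen) sinks 5 mm at 6 N (starts at 2 N) and springs back.
- bolt_t: One of three hold-down bolts, alike to look at; which stands left, middle or right changes. Origin: bolt axis, at the flange (12 mm up). x points to its cap's hinge, away from the robot; y along the row. Bush and cup, 36 mm across, to z = 26 mm, cap on top. A tight bolt gives nothing when pushed down; the loose one (0.2 mm proud, unseen) sinks 5 mm at 6 N (starts at 2 N) and springs back.
- cap_k_top (a point): Centre of the flat top of bolt_k's shut cap, on the bolt axis, 38 mm above the flange. Axes as the bolt's; turns with the cap. Black cap, flat parallel sides 40 mm apart (y = -20, +20), x = -22 to 20, walls 12 mm high below the top (z = -12 to 0), hollow. Thumb lip in front to x = -37, 24 mm wide, z = -12 to -7. Hinge axis along y at x = 22, z = -10 mm.
- cap_m_top (a point): Centre of the flat top of bolt_m's shut cap, on the bolt axis, 38 mm above the flange. Axes as the bolt's; turns with the cap. Black cap, flat parallel sides 40 mm apart (y = -20, +20), x = -22 to 20, walls 12 mm high below the top (z = -12 to 0), hollow. Thumb lip in front to x = -37, 24 mm wide, z = -12 to -7. Hinge axis along y at x = 22, z = -10 mm.
- cap_t_top (a point): Centre of the flat top of bolt_t's shut cap, on the bolt axis, 38 mm above the flange. Axes as the bolt's; turns with the cap. Black cap, flat parallel sides 40 mm apart (y = -20, +20), x = -22 to 20, walls 12 mm high below the top (z = -12 to 0), hollow. Thumb lip in front to x = -37, 24 mm wide, z = -12 to -7. Hinge axis along y at x = 22, z = -10 mm.
- cap_k (a joint): Angle of bolt_k's cap, rad: 0 shut, up to 1.75. The lip goes up and over, away from the robot. A light spring (0.04 to 0.09 N m: 1 to 2.5 N at the cap's front half) shuts it as soon as it is let go; no catch. Pinched by its two sides, it pivots between the pads as they are carried round the hinge.
- cap_m (a joint): Angle of bolt_m's cap, rad: 0 shut, up to 1.75. The lip goes up and over, away from the robot. A light spring (0.04 to 0.09 N m: 1 to 2.5 N at the cap's front half) shuts it as soon as it is let go; no catch. Pinched by its two sides, it pivots between the pads as they are carried round the hinge.
- cap_t (a joint): Angle of bolt_t's cap, rad: 0 shut, up to 1.75. The lip goes up and over, away from the robot. A light spring (0.04 to 0.09 N m: 1 to 2.5 N at the cap's front half) shuts it as soon as it is let go; no catch. Pinched by its two sides, it pivots between the pads as they are carried round the hinge.
- toy: Open wooden stick frame of a child's cam toy, 120 x 120 x 150 mm high, two card panels and a dowel axle 180 mm long along its x; loose, 0.15 kg; left of the flange. Origin: centre of its underside.
- pencil_pot: Round steel pot, 76 mm diameter, 95 mm high, with pencils up to 180 mm high; loose; right of the flange. Origin: centre of its underside.
- glue_stick: Glue stick standing upright, 30 mm diameter, 98 mm high; loose; in front of the flange's right half. Origin: centre of its underside.

How it is judged:
On the way, in this order (a step that is already met when the one before it is completed fails the run):
1. the left-hand bolt is tapped: the fingers push on it with more than 3 N (((contact force between the fingers and bolt_k above 3 N and y of bolt_k in the frame of trimmer between 0.06 and 0.2 m) or (contact force between the fingers and bolt_m above 3 N and y of bolt_m in the frame of trimmer between 0.06 and 0.2 m) or (contact force between the fingers and bolt_t above 3 N and y of bolt_t in the frame of trimmer between 0.06 and 0.2 m))), for 0.04 s.
2. the middle bolt is tapped: more than 3 N (((contact force between the fingers and bolt_k above 3 N and y of bolt_k in the frame of trimmer between -0.06 and 0.06 m) or (contact force between the fingers and bolt_m above 3 N and y of bolt_m in the frame of trimmer between -0.06 and 0.06 m) or (contact force between the fingers and bolt_t above 3 N and y of bolt_t in the frame of trimmer between -0.06 and 0.06 m))), for 0.04 s.
3. the right-hand bolt is tapped: more than 3 N (((contact force between the fingers and bolt_k above 3 N and y of bolt_k in the frame of trimmer between -0.2 and -0.06 m) or (contact force between the fingers and bolt_m above 3 N and y of bolt_m in the frame of trimmer between -0.2 and -0.06 m) or (contact force between the fingers and bolt_t above 3 N and y of bolt_t in the frame of trimmer between -0.2 and -0.06 m))), for 0.04 s.
4. the loose bolt's cap (the bolt that stands 0.2 mm proud) is lifted past 0.85 rad by the fingers (((height (world z) of bolt_k above 0.0121 m and value of joint cap_k above 0.85 rad and contact force between the fingers and bolt_k above 0.4 N) or (height (world z) of bolt_m above 0.0121 m and value of joint cap_m above 0.85 rad and contact force between the fingers and bolt_m above 0.4 N) or (height (world z) of bolt_t above 0.0121 m and value of joint cap_t above 0.85 rad and contact force between the fingers and bolt_t above 0.4 N))), for 0.2 s.
At the end, for the whole second after the job is handed in: Through the last second the loose bolt's cap is still, open over 0.85 rad, borne by the fingers (over 0.4 N) and nothing else; the other caps are under 0.1 rad and untouched; the three loose things upright, within 30 mm of their starts (((height (world z) of bolt_k above 0.0121 m and value of joint cap_k above 0.85 rad and contact force between the fingers and bolt_k above 0.4 N and velocity of joint cap_k between -0.2 and 0.2 rad/s) or (height (world z) of bolt_m above 0.0121 m and value of joint cap_m above 0.85 rad and contact force between the fingers and bolt_m above 0.4 N and velocity of joint cap_m between -0.2 and 0.2 rad/s) or (height (world z) of bolt_t above 0.0121 m and value of joint cap_t above 0.85 rad and contact force between the fingers and bolt_t above 0.4 N and velocity of joint cap_t between -0.2 and 0.2 rad/s)) and (height (world z) of bolt_k above 0.0121 m or (value of joint cap_k below 0.1 rad and contact force between the fingers and bolt_k below 0.1 N)) and (height (world z) of bolt_m above 0.0121 m or (value of joint cap_m below 0.1 rad and contact force between the fingers and bolt_m below 0.1 N)) and (height (world z) of bolt_t above 0.0121 m or (value of joint cap_t below 0.1 rad and contact force between the fingers and bolt_t below 0.1 N)) and contact force between each of toy, pencil_pot, glue_stick and bolt_k below 0.1 N and contact force between each of toy, pencil_pot, glue_stick and bolt_m below 0.1 N and contact force between each of toy, pencil_pot, glue_stick and bolt_t below 0.1 N and distance of each of toy, pencil_pot, glue_stick from where it was at the start of the episode below 0.03 m and angle between each of toy, pencil_pot, glue_stick's own z axis and vertical below 0.2 rad); the arm keeps its last pose, push and grip.
It fails at once if the cap of a tight bolt is opened (over 0.3 rad) ((not (height (world z) of bolt_k above 0.0121 m) and value of joint cap_k above 0.3 rad) or (not (height (world z) of bolt_m above 0.0121 m) and value of joint cap_m above 0.3 rad) or (not (height (world z) of bolt_t above 0.0121 m) and value of joint cap_t above 0.3 rad)).
It fails at once if a thing on the table is knocked over or pushed away (distance of any of toy, pencil_pot, glue_stick from where it was at the start of the episode above 0.04 m or angle between any of toy, pencil_pot, glue_stick's own z axis and vertical above 0.4 rad).
It also fails if it takes over 58 s, if anything falls off the work surface, if the arm or the gripper's body presses on something with over 40 N, if the wrist force passes 120 N, or if a joint passes its speed limit or range.

## Robot

A 6-joint arm with a two-finger parallel gripper is mounted at the origin on the work surface. World frame = base frame: x ahead of the robot, y to its left, z up, the work surface at z = 0. Lengths are in m, angles in rad, forces in N, time in s.
With the tool pointing down it reaches from about 0.35 to 1 m from the base axis. Payload 7.1 kg.
Tool frame: the origin (TCP) lies between the finger pads; the fingertips stand 22 mm ahead of it and the grasp point (between the pads) lies 3 mm ahead of it; z points along the fingers, y is the line along which they close (so a half turn about z gives the same grasp; the last joint's range is limited). The gripper opens to 85 mm and grips with 20 to 120 N. Pads are 22 mm wide; open, the fingers measure 114 mm over their backs; the gripper's body (76 mm by 85 mm) begins 54 mm behind the grasp point. The pads swing forward as they close: fully open they stand 13 mm farther back than shut.
Start: joints at [-1.221, 0.423, 1.63, -0, 1.089, -0.019], TCP at [0.225, -0.583, 0.253] pointing down, gripper open.
Joint ranges: [-3, 3], [-0.9, 2.11], [0.09, 2.58], [-1.31, 4.45], [0.11, 2.69], [-2.54, 2.54]. Speed limits (rad/s): [2.39, 2.39, 3.01, 3.14, 3.14, 3.14].

## Interface

Orientations are given as a rotation vector (axis times angle).
In Python, from rig import manip gives the robot as it stands. The module is installed in compiled form; this text tells all that it offers. Calls block until the motion is done:
- manip.move_to(position, orientation): joint-space move of the TCP to a pose.
- manip.servo_line(position, orientation=None, rate=0.15): straight line of the TCP; orientation=None keeps the orientation; rate is the mean speed in m/s.
- manip.set_joints(angles): joint-space move.
- manip.command_gripper(opening, f_grip=None): finger opening in m; f_grip is the grip in N (None keeps the last); returns when the fingers have stopped.
- manip.hold(seconds).
- manip.solve_ik(position, orientation): joint angles nearest the present ones, or None.
- manip.camera(name): name is "side" or "top" or "wrist"; returns a dict with "image" (420x560x3 uint8, red, green, blue), "fx", "fy", "cx", "cy" (pixels), "cam_to_world" (4x4, takes a point from camera to world coordinates); the wrist camera has in their place "mount" (4x4, takes a point from camera to tool coordinates, whose origin is the TCP and whose axes are the flange's). Camera axes: x right, y down, z forward; pixel columns grow to the right and rows downward; lengths in m; the calibration is good to about 2 mm. A picture is of the moment at which its call begins: read the wrist's pose just before it. There is no depth.
A pose or a line that the arm cannot do raises manip.IKError and nothing moves.
- manip.sign_off(): hands the job in; it is judged then, once.
Readings, each from a call of its own:
- manip.get_time(): time.
- manip.get_joint_positions(): joint angles.
- manip.get_joint_vel(): joint speeds.
- manip.get_tau(): joint torques, N m.
- manip.get_position(): TCP position.
- manip.get_ee_rot(): TCP orientation.
- manip.get_contact_force(): force on the tool from outside, world axes, zero at the start.
- manip.get_torque(): the same for the moment, N m.
- manip.get_width(): finger opening in m.
- manip.get_grip_force(): force on a finger pad.
Only numpy, scipy, OpenCV 4.12 (cv2) and the standard library are available. Lean on these libraries where they do the work, as an engineer would, in place of code of your own. Each camera call takes 0.05 s, during which the arm holds its last target. There are 200 camera calls.

## Working session

There is one attempt and no reset: what is moved stays moved. The work goes in short steps, each a Python script; the robot and the scene stay as the last script left them, time stands still between calls to the robot, and variables do not carry over. Pictures are saved under pics/ and viewed, at most 10 in all, crops included, and the job is handed in when it is done.

```bash
mkdir -p pics; python3 - <<'E'
from rig import manip
import cv2,numpy as np,pickle
d={}
for n in("side","top"):
    c=manip.camera(n);d[n]=c
    cv2.imwrite(f"pics/{n}0.png",c["image"][:,:,::-1])
    print(n,c["fx"],c["cx"],c["cy"],np.round(c["cam_to_world"],3).tolist())
pickle.dump(d,open("c0.pkl","wb"))
print(manip.get_time(),manip.get_ee_rot(),manip.get_width())
print(np.round(manip.camera("wrist")["mount"],3).tolist())
E
```

```text
side 384.14973081825275 275.8352800172342 214.04906619030544 [[-0.921, -0.194, 0.337, 0.163], [-0.388, 0.496, -0.777, 0.808], [-0.016, -0.847, -0.532, 0.586], [0.0, 0.0, 0.0, 1.0]]
top 508.70423471923795 285.48719278046417 215.8232031606554 [[-0.012, -0.998, 0.066, 0.424], [-1.0, 0.011, -0.006, 0.044], [0.005, -0.066, -0.998, 1.08], [0.0, 0.0, 0.0, 1.0]]
0.1 [-3.08694690e+00 -5.75765002e-01  4.17724492e-04] 0.08518254992716442
[[0.0, -0.963, -0.271, 0.068], [1.0, -0.0, 0.001, 0.001], [-0.001, -0.271, 0.963, -0.12], [0.0, 0.0, 0.0, 1.0]]
```

View pics/top0.png

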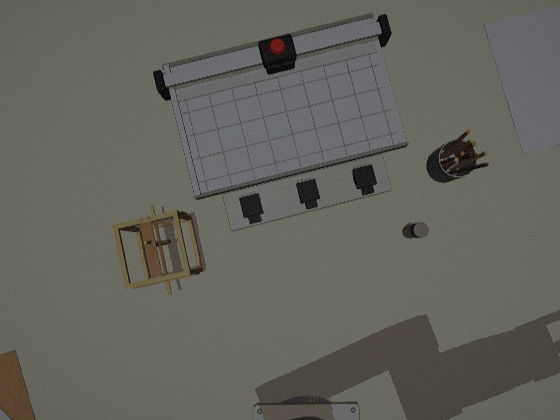

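View pics/side0.png

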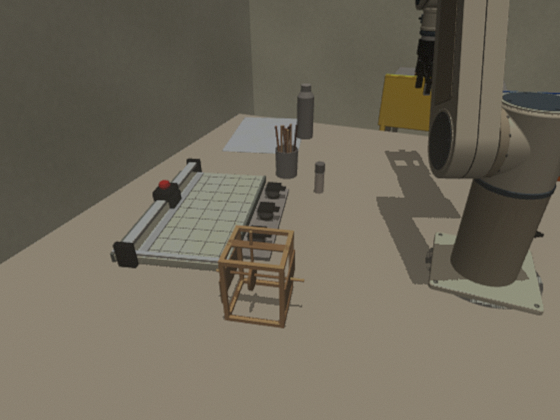

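Top view: black caps at (251,207), (308,192) and (364,178), lips toward the robot. The toy is at (160,250), the pot at (455,160) and the glue stick at (417,230). In the side view the toy partly hides the left cap. Next I'll take rough positions from the top view and then a wrist camera pair.

```bash
cat > h.py <<'E'
from rig import manip
import cv2,numpy as np
from scipy.spatial.transform import Rotation as R
def rays(c,T,uv):
    uv=np.atleast_2d(uv); d=np.c_[(uv[:,0]-c["cx"])/c["fx"],(uv[:,1]-c["cy"])/c["fy"],np.ones(len(uv))]
    return T[:3,3],d@T[:3,:3].T
def plane(c,T,uv,z):
    o,d=rays(c,T,uv); return o+d*((z-o[2])/d[:,2])[:,None]
def meet(o1,d1,o2,d2):
    s=np.linalg.lstsq(np.c_[d1,-d2],o2-o1,rcond=None)[0]
    a,b=o1+d1*s[0],o2+d2*s[1]; return (a+b)/2,np.linalg.norm(a-b)
def down(yaw):  # tool z down, tool x at angle yaw in the world
    c,s=np.cos(yaw),np.sin(yaw); return R.from_matrix(np.array([[c,s,0],[s,-c,0],[0,0,-1.]]))
def wrist():
    T=np.eye(4);T[:3,3]=manip.get_position();T[:3,:3]=R.from_rotvec(manip.get_ee_rot()).as_matrix()
    c=manip.camera("wrist"); return c,T@c["mount"]
E
python3 - <<'E'
from h import *
import pickle
c=pickle.load(open("c0.pkl","rb"))["top"];T=c["cam_to_world"];im=c["image"]
g=im.max(2); print(g[207,251],g[192,308],g[215,280])
m=((g<55)*255).astype(np.uint8); m[:160]=0;m[240:]=0;m[:,:225]=0;m[:,395:]=0
k=[x for x in cv2.findContours(m,0,2)[0] if cv2.contourArea(x)>150]
P=[]
for x in k:
    mm=cv2.minAreaRect(x); M=cv2.moments(x); u=(M['m10']/M['m00'],M['m01']/M['m00'])
    p=plane(c,T,u,.046)[0]; P.append(p); print(cv2.contourArea(x),mm,p)
P=np.array(sorted(P,key=lambda p:-p[1])); v=P[0]-P[-1]; yaw=np.arctan2(-v[0],v[1]); print("yaw",yaw,np.linalg.norm(v))
for y in (yaw,yaw+np.pi,yaw-np.pi):
  for p in P:
    for z in (.1,.3): print(y,z,manip.solve_ik([p[0],p[1],z],down(y).as_rotvec()))
for n,u,z in(("glue",(421,230),.098),("toy r",(200,270),.15),("toyr2",(186,215),.15)): print(n,plane(c,T,u,z))
print(R.from_rotvec(manip.get_ee_rot()).as_matrix().round(2))
E
```

```text
32 31 109
456.5 ((251.55886840820312, 208.73532104492188), (27.8915958404541, 20.130455017089844), 75.96376037597656) [0.51050649 0.10652584 0.046     ]
450.0 ((308.3235778808594, 194.29412841796875), (27.406524658203125, 19.887920379638672), 75.96376037597656) [ 0.5387252  -0.00947682  0.046     ]
475.0 ((364.3235168457031, 179.7941131591797), (28.376667022705078, 21.585668563842773), 75.96376037597656) [ 0.56696737 -0.12513552  0.046     ]
yaw 0.2390609388956387 0.23844248482051944
0.2390609388956387 0.1 [ 1.82894457e-01  5.10223227e-01  1.94731483e+00 -1.33226763e-15
  6.84054601e-01  1.51462984e+00]
0.2390609388956387 0.3 [ 1.82894457e-01  2.15478966e-01  1.81222969e+00 -8.88178420e-16
  1.11388400e+00  1.51462984e+00]
0.2390609388956387 0.1 [-3.96769423e-02  5.28261222e-01  1.90916597e+00 -1.33226763e-15
  7.04165459e-01  1.29205845e+00]
0.2390609388956387 0.3 [-3.96769423e-02  2.42614221e-01  1.77646861e+00 -8.88178420e-16
  1.12250982e+00  1.29205845e+00]
0.2390609388956387 0.1 [-2.37724709e-01  5.72791600e-01  1.81516391e+00 -8.88178420e-16
  7.53637139e-01  1.09401068e+00]
0
[... 1029 characters left out ...]
 -1.62696281]
-2.9025317146941543 0.1 [-3.96769423e-02  5.28261222e-01  1.90916597e+00 -4.44089210e-16
  7.04165459e-01 -1.84953421e+00]
-2.9025317146941543 0.3 [-3.96769423e-02  2.42614221e-01  1.77646861e+00 -4.44089210e-16
  1.12250982e+00 -1.84953421e+00]
-2.9025317146941543 0.1 [-2.37724709e-01  5.72791600e-01  1.81516391e+00 -4.44089210e-16
  7.53637139e-01 -2.04758198e+00]
-2.9025317146941543 0.3 [-2.37724709e-01  3.07417835e-01  1.68730753e+00 -4.44089210e-16
  1.14686729e+00 -2.04758198e+00]
glue [[ 0.45883966 -0.22405881  0.098     ]]
toy r [[0.38900981 0.19431703 0.15      ]]
toyr2 [[0.48946222 0.21983257 0.15      ]]
[[ 0.93  0.36 -0.  ]
 [ 0.36 -0.93  0.  ]
 [ 0.   -0.   -1.  ]]
```

Row yaw is about 0.239 rad with a 119 mm pitch, which matches the text. Now two wrist views over the row.

```bash
python3 - <<'E'
from h import *
import pickle
yaw=.239; ex=np.array([np.cos(yaw),np.sin(yaw),0]); ey=np.array([-ex[1],ex[0],0]); o=down(yaw).as_rotvec()
q=np.array(manip.get_joint_positions()); 
W=[]
for i,s in enumerate((-.05,.05)):
    p=np.array([.539,-.0095,.33])+ex*.03+ey*s
    manip.move_to(p,o); manip.hold(.2)
    c,T=wrist(); W.append((c,T)); cv2.imwrite(f"pics/w{i}.png",c["image"][:,:,::-1])
    g=c["image"].max(2); m=cv2.morphologyEx(((g<55)*255).astype(np.uint8),cv2.MORPH_OPEN,np.ones((5,5)))
    for x in cv2.findContours(m,0,2)[0]:
        if 1000<cv2.contourArea(x)<20000: print(i,cv2.contourArea(x),np.round(cv2.minAreaRect(x),1) if 0 else cv2.minAreaRect(x))
pickle.dump(W,open("w.pkl","wb")); print(c["fx"],manip.get_time(),manip.get_contact_force())
E
```

```text
0 1550.5 ((34.875083923339844, 268.8938903808594), (34.20791244506836, 97.44071960449219), 58.78159713745117)
0 3629.5 ((513.4573974609375, 215.33326721191406), (96.18936157226562, 59.2094841003418), 5.31454610824585)
0 1150.0 ((336.5, 196.5), (41.0, 33.0), 90.0)
0 1105.5 ((245.60618591308594, 196.83609008789062), (41.139339447021484, 31.830772399902344), 87.39744567871094)
0 1271.5 ((155.4762420654297, 196.8111572265625), (41.01011276245117, 39.907318115234375), 88.02507019042969)
0 1848.0 ((456.34503173828125, 193.43075561523438), (47.489112854003906, 58.96299362182617), 30.411081314086914)
1 1095.5 ((120.49999237060547, 277.9999694824219), (38.991127014160156, 66.1570816040039), 73.49563598632812)
1 1102.5 ((230.0, 197.0), (40.0, 32.0), 90.0)
1 1073.0 ((105.11054992675781, 202.14816284179688), (48.5231819152832, 75.26847839355469), 88.26429748535156)
1 1134.0 ((322.0, 196.5), (41.0, 32.0), 90.0)
1 1266.5 ((411.5, 196.0), (42.0, 39.0), 90.0)
1 2588.0 ((527.7723388671875, 199.28778076171875), (58.36820983886719, 58.69109344482422), 14.38139533996582)
319.28267901115186 3.4333 [-0.57335951 -0.744112   -0.21567251]
```

View pics/w0.png

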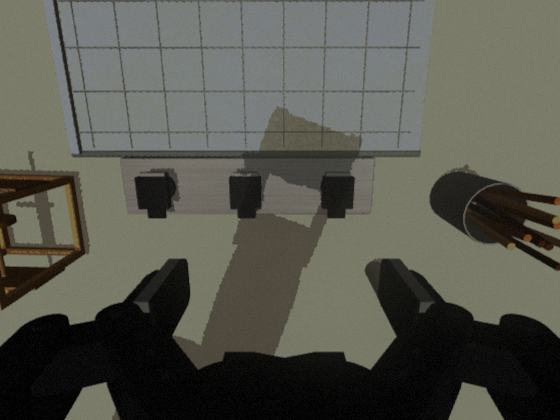

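View pics/w1.png

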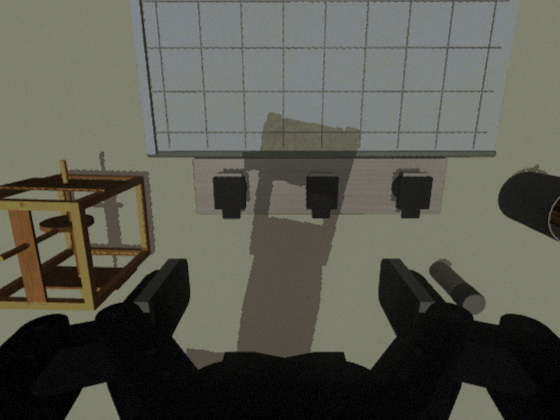

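Both wrist views show the three caps square to the image: at (155,197), (246,197) and (337,197) in the first, and (230,197), (322,197) and (411,196) in the second. The lips point down toward the robot and the fingers are open below. I'll triangulate the lip fronts.

```bash
python3 - <<'E'
from h import *
import pickle
yaw=.239; ex=np.array([np.cos(yaw),np.sin(yaw),0]); ey=np.array([-ex[1],ex[0],0])
W=pickle.load(open("w.pkl","rb")); C=[[155,246,337],[230,322,411]]; F=[]
for (c,T),cs in zip(W,C):
    m=c["image"].max(2)<60; f=[]
    for x in cs:
        s=m[165:225,x-26:x+27]; s=s&(np.ones_like(s))
        w=s.sum(1); rows=np.where(w>=10)[0]; b=rows.max()  # lip front row
        lip=[np.where(s[r,8:45])[0].mean()+8 for r in range(b-6,b-1)]
        f.append((x-26+np.mean(lip),165+b+.5)); print(w[rows.min():b+2].tolist(),rows.min()+165)
    F.append(f)
F=np.array(F); print(F.round(1).tolist())
L=[]
for i in range(3):
    o1,d1=rays(*W[0],F[0,i]);o2,d2=rays(*W[1],F[1,i]); p,e=meet(o1,d1[0],o2,d2[0]); 
    pp=[plane(*W[k],F[k,i],.042)[0] for k in(0,1)]; q=np.mean(pp,0)
    print("tri",p.round(4),e.round(4),"plane",np.round(pp,4).tolist(),"axis",(q+ex*.037).round(4)); L.append(q+ex*.037)
v=L[0]-L[2]; print("yaw",np.arctan2(-v[0],v[1]),np.linalg.norm(v),L[1]-(L[0]+L[2])/2)
E
```

```text
[16, 11, 5, 4, 4, 9, 37, 38, 38, 39, 40, 40, 41, 41, 40, 40, 41, 40, 40, 40, 40, 38, 38, 38, 37, 36, 36, 34, 35, 34, 34, 34, 34, 34, 34, 34, 33, 31, 22, 19, 19, 18, 18, 18, 18, 18, 17, 0] 171
[18, 18, 1, 1, 4, 17, 32, 32, 33, 33, 32, 32, 33, 32, 32, 32, 33, 32, 32, 32, 32, 32, 32, 32, 32, 32, 32, 32, 33, 32, 31, 31, 31, 31, 30, 30, 31, 30, 21, 19, 18, 18, 18, 18, 18, 18, 18, 4] 171
[12, 24, 3, 2, 4, 31, 32, 33, 32, 32, 33, 33, 34, 34, 34, 34, 34, 34, 34, 33, 33, 33, 33, 33, 33, 32, 32, 32, 32, 32, 31, 32, 32, 32, 32, 32, 32, 30, 23, 18, 18, 18, 18, 18, 18, 18, 18, 0] 171
[31, 32, 33, 33, 33, 33, 33, 33, 33, 33, 33, 33, 33, 33, 33, 33, 32, 33, 33, 33, 32, 33, 33, 32, 31, 31, 31, 31, 31, 31, 31, 30, 23, 18, 18, 17, 17, 17, 17, 17, 17, 0] 177
[20, 2, 0, 1, 32, 33, 33, 33, 33, 33, 33, 33, 33, 33, 33, 33, 33, 33, 32, 32, 32, 32, 33, 32, 33, 32, 32, 32, 32, 32, 31, 32, 32, 32, 32, 31, 31, 26, 19, 18, 18, 21, 18, 18, 18, 17, 2] 172
[36, 38, 39, 38, 39, 39, 40, 40, 40, 40, 40, 39, 39, 39, 39, 38, 39, 38, 37, 36, 34, 34, 34, 34, 34, 34, 34, 33, 33, 33, 33, 31, 21, 19, 19, 18, 18, 19, 18, 18, 17, 0] 177
[[[156.4, 217.5], [246.5, 217.5], [335.5, 217.5]], [[231.1, 217.5], [320.9, 217.5], [410.1, 217.5]]]
tri [0.482  0.0983 0.0432] 0.0002 plane [[0.4814, 0.0987, 0.042], [0.4817, 0.0984, 0.042]] axis [0.5175 0.1073 0.042 ]
tri [ 0.5099 -0.0185  0.0419] 0.0002 plane [[0.5098, -0.0185, 0.042], [0.51, -0.0184, 0.042]] axis [ 0.5458 -0.0097  0.042 ]
tri [ 0.5383 -0.1339  0.0435] 0.0002 plane [[0.5379, -0.1343, 0.042], [0.5381, -0.1346, 0.042]] axis [ 0.5739 -0.1257  0.042 ]
yaw 0.23766935599373762 0.23970437497728878 [ 0.00012303 -0.00050771  0.        ]
```

Lip height triangulates to 42–43.5 mm against 43 mm in the text, and the bolt pitch comes out at 119.9 mm. Tapping now, from left to right.

```bash
cat >> h.py <<'E'
yaw=.238; ex=np.array([np.cos(yaw),np.sin(yaw),0]); ey=np.array([-ex[1],ex[0],0]); o=down(yaw).as_rotvec()
M=np.array([.5457,-.0094,0]); B=[M+ey*.12,M,M-ey*.12]
def tap(b):
    at=lambda z:np.array([b[0],b[1],z])
    manip.move_to(at(.11),o); manip.servo_line(at(.078),rate=.08); manip.hold(.15)
    f0=manip.get_contact_force()[2]; z=.0755; log=[]
    while z>.058:
        manip.servo_line(at(z),rate=.02); f=manip.get_contact_force()[2]-f0
        log.append((round(1e3*z,1),round(1e3*manip.get_position()[2],2),round(f,1)))
        if f>8: break
        z-=.0007
    manip.hold(.15); log.append(("held",round(manip.get_contact_force()[2]-f0,1)))
    manip.servo_line(at(.1),rate=.1); return log
E
python3 - <<'E'
from h import *
manip.command_gripper(0.0,30)
print(tap(B[0]),manip.get_time())
E
```

```text
[(75.5, np.float64(75.49), np.float64(0.5)), (74.8, np.float64(74.77), np.float64(-0.6)), (74.1, np.float64(74.07), np.float64(0.7)), (73.4, np.float64(73.36), np.float64(0.5)), (72.7, np.float64(72.65), np.float64(0.7)), (72.0, np.float64(72.11), np.float64(1.9)), (71.3, np.float64(71.38), np.float64(2.9)), (70.6, np.float64(70.64), np.float64(3.8)), (69.9, np.float64(69.93), np.float64(3.9)), (69.2, np.float64(69.24), np.float64(5.3)), (68.5, np.float64(68.52), np.float64(4.9)), (67.8, np.float64(67.86), np.float64(5.4)), (67.1, np.float64(67.2), np.float64(6.1)), (66.4, np.float64(66.99), np.float64(11.9)), ('held', np.float64(10.7))] 9.9833
```

The left bolt starts to give at about 2 N, sinks 5 mm and bottoms out above 6 N, so it is the loose one. I'll tap the other two in order, as required and to confirm.

```bash
python3 - <<'E'
from h import *
for b in B[1:]: print([tuple(map(str,x)) for x in tap(b)[-6:]],manip.get_time())
E
```

```text
[('73.4', '73.34', '-0.4'), ('72.7', '72.65', '-1.1'), ('72.0', '72.04', '-0.4'), ('71.3', '71.91', '6.7'), ('70.6', '71.77', '14.4'), ('held', '13.4')] 13.85
[('73.4', '73.34', '-0.1'), ('72.7', '72.63', '0.4'), ('72.0', '72.09', '1.6'), ('71.3', '71.95', '6.8'), ('70.6', '71.83', '12.7'), ('held', '12.7')] 17.7167
```

Confirmed: the middle and right bolts are rigid, with cap tops at z≈50 mm. Now I'll pinch the left cap by its sides.

```bash
cat >> h.py <<'E'
H=B[0]+ex*.022+np.array([0,0,.0402])   # hinge
def arc(th,x=-.032,z=.004):  # TCP for cap angle th (grasp point 3 mm below TCP)
    return H+ex*(x*np.cos(th)+z*np.sin(th))+np.array([0,0,-x*np.sin(th)+z*np.cos(th)+.003])
E
python3 - <<'E'
from h import *
g=arc(0)
manip.move_to([B[1][0]-.06,B[1][1],.16],o)
manip.command_gripper(.085,25)
manip.move_to([g[0],g[1],.14],o)
manip.servo_line(g,rate=.08); print(manip.get_contact_force().round(1))
manip.command_gripper(.03,25); manip.hold(.2)
print(manip.get_width(),manip.get_grip_force(),manip.get_contact_force().round(1),manip.get_time())
c,_=wrist(); s=manip.camera("side")
cv2.imwrite("pics/g.png",np.hstack([cv2.resize(c["image"],(400,300)),cv2.resize(s["image"][150:330,180:420],(400,300))])[:,:,::-1])
E
```

```text
[-0.2  0.7  0.4]
0.03957108312998305 30.502117574214935 [-1.2  6.3  1.8] 21.7083
```

View pics/g.png

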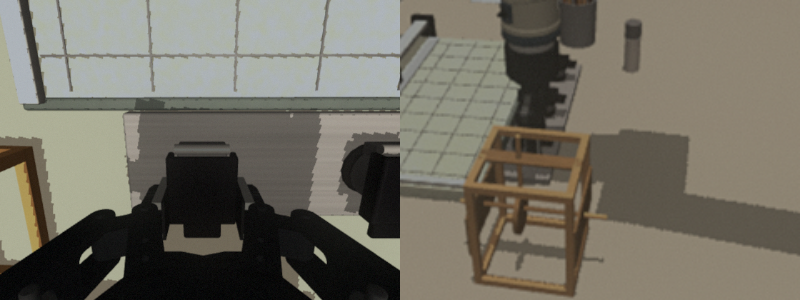

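The cap sits between the pads at (200,190) in the wrist view, with 39.6 mm opening and the toy clear. I'll carry it round the hinge with a 0.5 mm sideways relief.

```bash
python3 - <<'E'
from h import *
for th in np.arange(.1,1.26,.115):
    manip.servo_line(arc(th)+ey*.0005,rate=.03)
    print(round(th,2),manip.get_contact_force().round(1),round(manip.get_width(),4),round(manip.get_grip_force(),1))
manip.hold(.5); print(manip.get_contact_force().round(1),manip.get_time())
c,_=wrist(); s=manip.camera("side")
cv2.imwrite("pics/o.png",np.hstack([cv2.resize(c["image"],(400,300)),cv2.resize(s["image"][190:270,220:327],(400,300))])[:,:,::-1])
E
```

```text
0.1 [-0.8  4.9 -4.5] 0.0391 29.4
0.22 [-1.1  6.5 -6.8] 0.0392 28.7
0.33 [-0.9  5.5 -5.5] 0.0396 28.1
0.45 [-2.5  5.  -5.9] 0.0391 27.6
0.56 [-2.8  4.1 -6.1] 0.0396 27.2
0.68 [-4.6  4.4 -5.3] 0.0397 26.8
0.79 [-6.2  3.5 -4.5] 0.0394 26.5
0.91 [-8.   1.8 -4.1] 0.0391 26.3
1.02 [-9.1  1.7 -2.2] 0.0395 26.0
1.14 [-11.6   1.4  -0.7] 0.0396 25.7
1.25 [-13.6   1.1   2.6] 0.0393 25.4
[-13.5   1.4   1.3] 25.3167
```

View pics/o.png

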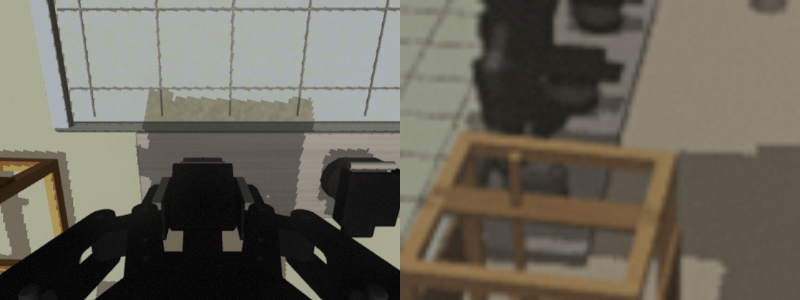

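The cap is up between the pads, with its outer face toward the wrist camera at (200,195). To check the angle I'll look closer and cast its visible edges back to the hinge circle.

```bash
python3 - <<'E'
from h import *
c,T=wrist(); im=c["image"]; Ti=np.linalg.inv(T)
for th in (.7,.9,1.1,1.25):
    out=[]
    for x,z,y in((-.044,.010,.02),(-.002,.010,.02),(-.044,-.002,.02),(-.059,.003,.012),(-.059,-.002,.012)):
        p=H+ex*(x*np.cos(th)+z*np.sin(th))+ey*y+np.array([0,0,-x*np.sin(th)+z*np.cos(th)]); q=Ti@np.r_[p,1]
        out.append((round(c["fx"]*q[0]/q[2]+c["cx"]),round(c["fy"]*q[1]/q[2]+c["cy"])))
    print(th,out)
cr=np.clip(im[200:360,190:380].astype(float)*2.5,0,255).astype(np.uint8)
cv2.imwrite("pics/z.png",cv2.resize(cr,None,fx=3.5,fy=3.5,interpolation=cv2.INTER_CUBIC)[:,:,::-1])
print(manip.get_time())
E
```

```text
0.7 [(237, 321), (242, 228), (240, 323), (256, 360), (257, 359)]
0.9 [(234, 312), (242, 223), (238, 320), (254, 356), (255, 358)]
1.1 [(232, 297), (243, 220), (236, 313), (251, 344), (252, 350)]
1.25 [(231, 284), (243, 217), (234, 304), (250, 330), (251, 338)]
25.4667
```

View pics/z.png

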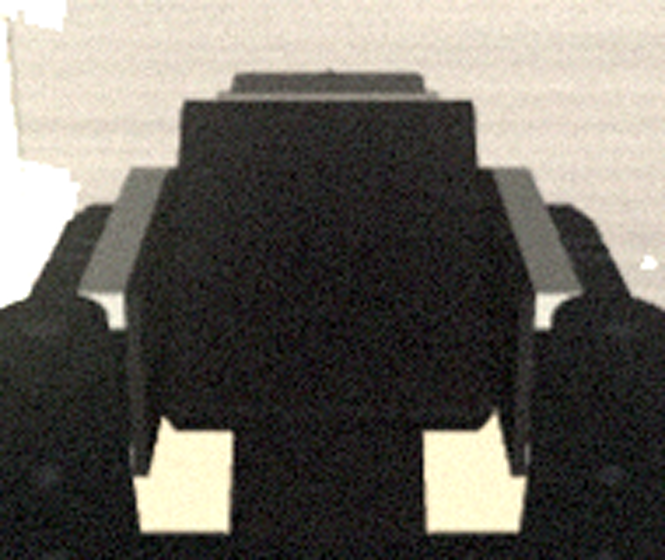

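The back edge is at row 229 and the front edge at rows 316–322, which put the cap at only about 0.8 rad: the pads slid instead of letting it pivot. I'll turn pads and cap together about the hinge, tilting the tool and trimming the vertical force so the bolt isn't pressed down.

```bash
python3 - <<'E'
from h import *
p0=arc(1.25)+ey*.0005; lift=0.
pose=lambda a,l:(H+R.from_rotvec(ey*a).apply(p0-H)+[0,0,l],(R.from_rotvec(ey*a)*down(yaw)).as_rotvec())
print(manip.solve_ik(*pose(.45,0)))
for a in np.arange(.075,.46,.075):
    manip.servo_line(*pose(a,lift),rate=.012); f=manip.get_contact_force()
    lift+=float(np.clip((f[2]+3)*7e-5,-.0005,.0005))
    print(round(a,3),f.round(1),round(lift*1e3,2),round(manip.get_width(),4),manip.get_joint_positions()[4].round(2))
manip.servo_line(*pose(a,lift),rate=.01); manip.hold(.4); print(manip.get_contact_force().round(1),manip.get_time(),lift)
c,T=wrist(); im=c["image"]; Ti=np.linalg.inv(T)
for th in (.7,.9,1.1,1.3):
    out=[]
    for x,z,y in((-.044,.010,.02),(-.002,.010,.02),(-.044,-.002,.02),(-.059,.003,.012)):
        p=H+ex*(x*np.cos(th)+z*np.sin(th))+ey*y+np.array([0,0,-x*np.sin(th)+z*np.cos(th)]); q=Ti@np.r_[p,1]
        out.append((round(c["fx"]*q[0]/q[2]+c["cx"]),round(c["fy"]*q[1]/q[2]+c["cy"])))
    print(th,out)
cr=np.clip(im[200:360,190:380].astype(float)*2.5,0,255).astype(np.uint8)
cv2.imwrite("pics/z2.png",cv2.resize(cr,None,fx=3.5,fy=3.5,interpolation=cv2.INTER_CUBIC)[:,:,::-1])
E
```

```text
[ 0.19513891  0.76170015  1.58372355 -0.01966773  1.24586771  1.53847719]
0.075 [-10.7   1.1   2.2] 0.36 0.0395 0.77
0.15 [-9.5  3.5  2. ] 0.71 0.0394 0.87
0.225 [-9.3  2.1  2. ] 1.06 0.0393 0.97
0.3 [-10.2   1.1   2.1] 1.42 0.039 1.07
0.375 [-9.8  1.5  3.2] 1.85 0.0395 1.16
0.45 [-9.8  1.   1.2] 2.15 0.0396 1.25
[-9.2  0.6 -2.6] 28.3333 0.0021474009158971674
0.7 [(243, 328), (243, 242), (246, 318), (261, 351)]
0.9 [(241, 329), (242, 237), (244, 324), (259, 359)]
1.1 [(238, 326), (243, 233), (241, 327), (257, 363)]
1.3 [(236, 318), (243, 229), (239, 325), (255, 361)]
```

View pics/z2.png

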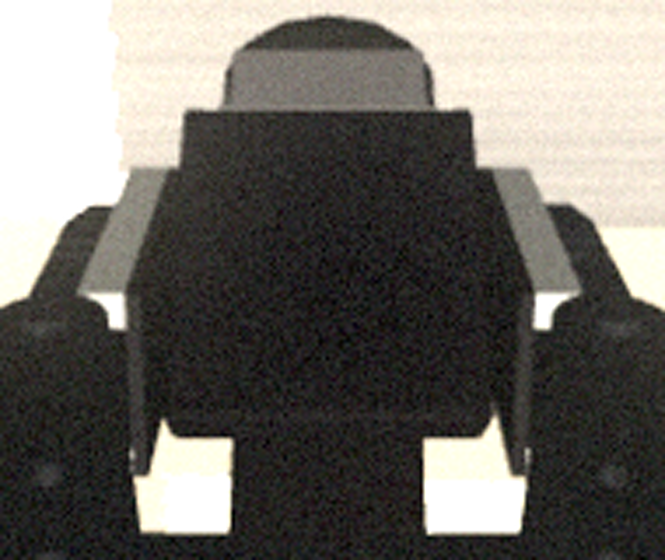

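The cap turned with the tool: its back edge is at row 232 and its front edge at about row 321, which puts it at about 1.15–1.2 rad. I'll add a small extra turn for margin, trim the force, check it's steady and hand in.

```bash
python3 - <<'E'
from h import *
p0=arc(1.25)+ey*.0005; lift=.00215
pose=lambda a,l:(H+R.from_rotvec(ey*a).apply(p0-H)+[0,0,l],(R.from_rotvec(ey*a)*down(yaw)).as_rotvec())
manip.servo_line(*pose(.5,lift+.0003),rate=.01); lift+=.0003
manip.servo_line(*pose(.55,lift+.0003),rate=.01); lift+=.0003
for i in range(6):
    manip.hold(.3); f=np.mean([(manip.hold(.02),manip.get_contact_force())[1] for _ in range(8)],0); print(f.round(1),lift)
    if -4.5<f[2]<-1.5: break
    lift+=float(np.clip((f[2]+3)*7e-5,-.0005,.0005)); manip.servo_line(*pose(.55,lift),rate=.01)
manip.hold(1)
c,T=wrist(); Ti=np.linalg.inv(T); g=c["image"][:,270:285].mean((1,2)); print(np.where(np.abs(np.diff(g))>4)[0])
for th in(1.0,1.2,1.4):
    p=H+ex*(-.002*np.cos(th)+.01*np.sin(th))+np.array([0,0,.002*np.sin(th)+.01*np.cos(th)]); q=Ti@np.r_[p,1]; print(th,round(c["fy"]*q[1]/q[2]+c["cy"],1))
print(manip.get_contact_force().round(1),manip.get_width(),manip.get_grip_force(),manip.get_time())
t=manip.camera("top"); import pickle; a=pickle.load(open("c0.pkl","rb"))["top"]["image"]
def mask(i): return [int(np.abs(i[s].astype(int)-a[s]).max(2).mean()) for s in(np.s_[205:295,110:205],np.s_[125:190,425:490],np.s_[218:242,400:430])]
print("diff toy/pot/glue",mask(t["image"]))
E
```

```text
[-9.6  1.2 -4.4] 0.00275
[126 127 128 129 130 131 170 171 172 173 183 184 185 199 200 201 202 211
 212 230 231]
1.0 237.4
1.2 233.1
1.4 229.0
[-10.4   1.   -4.1] 0.039352143502630915 27.651098370552063 30.5
diff toy/pot/glue [24, 5, 4]
```

```bash
python3 - <<'E'
from h import *
t=manip.camera("top")["image"][200:300,100:260]
cv2.imwrite("pics/t.png",cv2.resize(t,None,fx=4,fy=4)[:,:,::-1])
E
```

```text
(no output)
```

View pics/t.png

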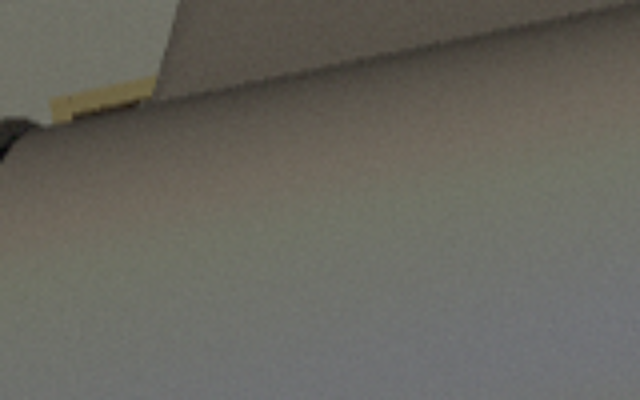

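The forearm hides most of the toy from above, which explains the difference. Its visible corner at about (113,225) is where it started.

```bash
python3 -c "
from rig import manip
print(manip.sign_off())"
```

```text
the job is handed in; nothing more can be done
None
```

The left-hand bolt is the loose one, and I handed the job in with its cap held open at about 1.3 rad in the fingers; the other two bolts felt rigid and I only tapped them, and the toy, pot and glue stick look unmoved.

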